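# Making up two fitting kits

### The arm

A 7-joint arm with a two-finger parallel gripper is mounted at the origin on a cart in front of the work surface, level with it; the furniture and walls round the work are solid. World frame = base frame: x ahead of the robot, y to its left, z up, the work surface at z = 0. Lengths are in m, angles in rad, forces in N, time in s.
With the tool pointing down it reaches from about 0.4 to 0.9 m from the base axis. Payload 5.5 kg.
Tool frame: the origin (TCP) lies midway between the tips of the shut fingers; the grasp point (between the pads) lies 19 mm behind it (manip.grip_depth is the distance from the TCP to the grasp point, in m); z points along the fingers, x is the direction in which the jaws open and shut, and the axes are right-handed (so a half turn about z gives the same grasp; the last joint's range is limited). The gripper opens to 92 mm and grips with 3 to 60 N. Pads are 19 mm wide; open, the fingers measure 130 mm over their backs; the gripper's body (75 mm by 190 mm) begins 47 mm behind the grasp point.
Start: joints at [-0.97, 0.501, -0.427, 1.55, 0.221, 1.138, -0.21], TCP at [0.215, 0.613, 0.227] pointing down, gripper open.
Joint ranges: [-2.88, 2.88], [-0.31, 2.03], [-1.54, 1.56], [0.2, 2.42], [-1.41, 4.55], [0.19, 2.02], [-2.57, 2.57]. Speed limits (rad/s): [2.57, 2.57, 3.14, 3.14, 3.14, 3.14, 3.14].

### API

Orientations are given as a unit quaternion [x, y, z, w].
In Python, from bench import manip, effector, viewer gives the robot as it stands. Calls block until the motion is done:
- manip.move_pose(position, orientation): joint-space move of the TCP to a pose.
- manip.servo_line(position, ori=None, vel=0.15): straight line of the TCP; ori=None keeps the orientation; vel is the mean speed in m/s.
- manip.movej(angles): joint-space move.
- effector.open_jaws() and effector.close(f_grip=None): open the fingers fully, or close them until they stop; f_grip is the grip in N (None keeps the last).
- manip.sleep(seconds).
- manip.solve_ik(position, orientation): joint angles nearest the present ones, or None.
- viewer.get_image(name): name is "side" or "top" or "wrist"; returns the picture (420x560x3 uint8, red, green, blue); there is no depth.
- viewer.get_calibration(name): a dict with "vfov" (degrees; the focal length in pixels is half the picture's height over the tangent of half this angle, whatever the lens; pixels are square), "cx", "cy" (the principal point, pixels), "eye" and "attitude" of the camera in the world. Camera axes: x right, y down, z forward; pixel columns grow to the right and rows downward; lengths in m; the calibration is good to about 2 mm. The wrist camera is an equidistant fisheye: a pixel r from the principal point sees the ray r / f radians off the axis. A picture is of the moment at which its call begins: read the wrist's pose just before it. get_calibration takes no time and is no camera call; for the wrist camera it gives the pose at the moment of the call.
A pose or a line that the arm cannot do raises manip.PlanningError and nothing moves.
- manip.hand_in(): hands the job in, once; it reports no verdict.
Readings, each from a call of its own:
- manip.current_clock(): time.
- manip.current_q(): joint angles.
- manip.current_joint_velocities(): joint speeds.
- manip.current_tau(): joint torques, N m.
- manip.current_tool_pos(): TCP position.
- manip.current_tcp_rot(): TCP orientation.
- manip.current_force(): force on the tool from outside, world axes, zero at the start.
- manip.current_wrist_torque(): the same for the moment, N m.
- manip.current_finger_gap(): finger opening in m.
Only numpy, scipy, OpenCV 4.12 (cv2) and the standard library are available. Lean on these libraries where they do the work, as an engineer would, in place of code of your own. Each camera call takes 0.05 s, during which the arm holds its last target.

### The job

Make up the two fitting kits: the blue board takes the red screw carton and the oak block, the green board takes the white screw carton and two brass spacers, each thing seated in the pocket or groove cut for it. Draw the spacers from the gravity chute one after the other, always the lowest one, and leave the third spacer in the chute. The tan carton is not needed: leave it where it stands.

Things in the scene. Friction and masses are not known exactly. Their poses are not given: they have to be found in the camera images.
- blue_board: blue kit board, fixed, 130 (x) by 172 (y) by 12 mm; origin: centre of underside, z up. Pockets 8 mm deep show plywood (floor z=4 mm, board top z=12 mm). Carton pocket 98 (x) by 80 (y), centre x=0, y=+34 mm: red carton, its x along the board's x (either way). Block pocket 106 (x) by 48 (y), centre x=0, y=-44 mm: oak block, its length along the board's x.
- green_board: green kit board, outline and origin as the blue one. Carton pocket 98 (x) by 78 (y) mm, 8 deep, floor z=4, centre x=0, y=+36: white carton, its x along the board's x (either way). Two grooves 76 (x) by 24 (y), 8 deep, centres x=0, y=-26 and y=-65: one spacer in each, either one, axis along the board's x; it rests on the two long edges, its centre at z=21 mm.
- chute: grey chute on a plywood foot, fixed, 136 (x) by 66 (y), 75 mm high; origin: centre of underside, z up. A strip 36 mm wide falls 12 degrees to a low stop at -x; there the lowest spacer's centre is at x=-45, y=0, z=40 mm, axis along y, its two ends free of cheeks: grip them from above, room down to z=10. Once it is lifted out the next rolls to the same place in 1 s.
- red_carton: red screw carton, 80 mm along x, 62 mm along y, 45 mm high, about 0.2 kg, standing on the worktop. Origin: centre of the underside, z up. Grip across the 62 mm.
- white_carton: white screw carton, 80 mm along x, 60 mm along y, 55 mm high, about 0.2 kg, standing on the worktop. Origin: centre of the underside, z up. Grip across the 60 mm.
- tan_carton: light brown cardboard-coloured screw carton, 86 mm along x, 62 mm along y, 61 mm high, standing on the worktop; not part of either kit. Origin: centre of the underside, z up.
- oak_block: plain brown oak block, 32 mm along x, 90 mm along y, 32 mm high, about 0.07 kg, lying on the worktop. Origin: centre of the underside, z up. Grip across the 32 mm width.
- spacer_1: turned brass spacer, a plain cylinder 30 mm in diameter and 50 mm long with dark rings and dark bores, about 0.15 kg, lying across the chute. Origin at its centre; its y axis is the cylinder's axis. At the start it is the lowest of the three, against the stop.
- spacer_2: turned brass spacer, a plain cylinder 30 mm in diameter and 50 mm long with dark rings and dark bores, about 0.15 kg, lying across the chute. Origin at its centre; its y axis is the cylinder's axis. At the start it lies behind spacer_1, about 30 mm farther up the slope.
- spacer_3: turned brass spacer, a plain cylinder 30 mm in diameter and 50 mm long with dark rings and dark bores, about 0.15 kg, lying across the chute. Origin at its centre; its y axis is the cylinder's axis. At the start it is the topmost of the three, 61 mm up the slope from spacer_1; it stays in the chute.
Things that resemble listed ones, but are neither listed nor needed, are in the scene too. What is shaped like the spacer_2 but orange is not meant.

How it is judged:
By the outcome, as a careful person would: the job done as asked, in the order asked, and still so for the second after the job is handed in, with the robot touching nothing.
It also fails if it takes over 136 s, if anything falls off the work surface, if the arm or the gripper's body presses on something with over 40 N, if the wrist force passes 120 N, or if a joint passes its speed limit or range.

## Working session

There is one attempt and no reset: what is moved stays moved. The work goes in short steps, each a Python script; the robot and the scene stay as the last script left them, time stands still between calls to the robot, and variables do not carry over. Pictures are saved under pics/ and viewed, and the job is handed in when it is done.

```bash
ls; mkdir -p pics; python3 - <<'E'
from bench import manip, effector, viewer
import cv2
print(manip.current_clock(), manip.current_tool_pos(), manip.current_tcp_rot(), manip.grip_depth)
for n in ["side","top","wrist"]:
    c=viewer.get_calibration(n); print(n,c)
    cv2.imwrite(f"pics/{n}0.png",cv2.cvtColor(viewer.get_image(n),cv2.COLOR_RGB2BGR))
E
```

```text
pics
0.0 [0.21525239 0.61256773 0.2256711 ] [ 8.15919068e-01  5.78165279e-01 -8.25952681e-04  5.50058287e-04] 0.0188
side {'vfov': 47.87423648303395, 'cx': 279.8992339281427, 'cy': 216.7015839987077, 'eye': array([-0.03053049, -1.11481403,  0.72235208]), 'attitude': array([ 0.83796481, -0.18947272,  0.11677921, -0.4982747 ])}
top {'vfov': 55.711214001390275, 'cx': 279.3317479000154, 'cy': 206.65005289813067, 'eye': array([0.42930441, 0.01818935, 1.11512855]), 'attitude': array([-0.69620993,  0.71717068, -0.02061778,  0.02308368])}
wrist {'vfov': 65.70646984690485, 'cx': 275.74770483883447, 'cy': 205.64801103287277, 'eye': array([0.1461772 , 0.63724533, 0.3841036 ]), 'attitude': array([0.80788803, 0.57319118, 0.07824614, 0.112456  ])}
```

View pics/top0.png

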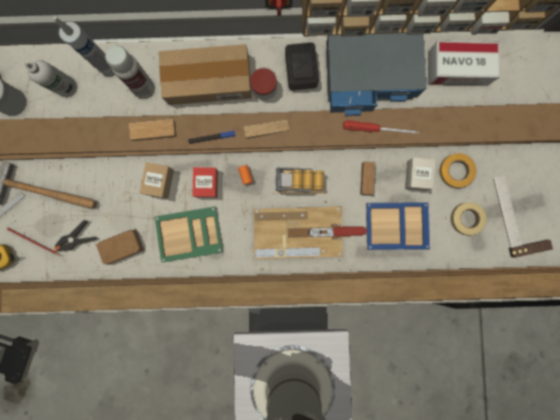

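View pics/side0.png

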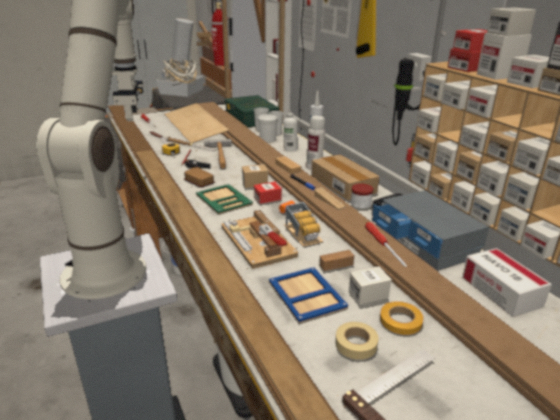

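View pics/wrist0.png

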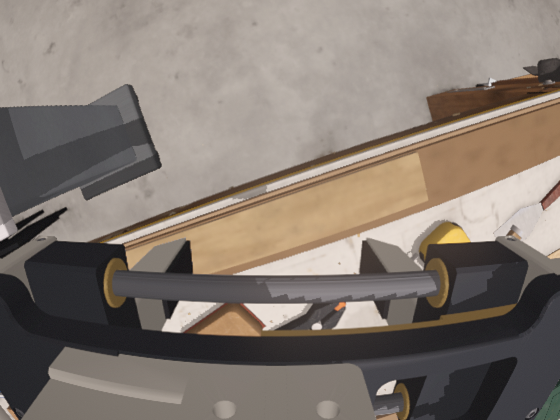

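The top view shows red carton (205,182), white (421,174), tan (155,180), chute with spacers (302,180), green board (188,234) and blue board (398,226). Oak candidates are (368,178), about 34x93 mm, and (119,246), which is too big. The orange look-alike is at (246,174). Zooming in.

```bash
cat > h.py <<'E'
import numpy as np, cv2
from scipy.spatial.transform import Rotation as R
from bench import manip, effector, viewer
def shot(n,name=None):
    c=viewer.get_calibration(n); im=cv2.cvtColor(viewer.get_image(n),cv2.COLOR_RGB2BGR)
    if name: cv2.imwrite(f"pics/{name}.png",im)
    return im,c
def rays(c,px,fish=False):
    px=np.atleast_2d(px).astype(float); f=210/np.tan(np.radians(c['vfov'])/2)
    d=(px-[c['cx'],c['cy']])/f
    if fish:
        r=np.linalg.norm(d,axis=1,keepdims=True)+1e-12
        v=np.hstack([d/r*np.sin(r),np.cos(r)])
    else: v=np.hstack([d,np.ones((len(d),1))])
    return R.from_quat(c['attitude']).apply(v)
def onplane(c,px,z,fish=False):
    v=rays(c,px,fish); e=c['eye']; t=(z-e[2])/v[:,2]
    return e+v*t[:,None]
def project(c,P,fish=False):
    P=np.atleast_2d(P); p=R.from_quat(c['attitude']).inv().apply(P-c['eye']); f=210/np.tan(np.radians(c['vfov'])/2)
    if fish:
        s=np.linalg.norm(p[:,:2],axis=1); th=np.arctan2(s,p[:,2]); d=p[:,:2]/s[:,None]*th[:,None]
    else: d=p[:,:2]/p[:,2:]
    return d*f+[c['cx'],c['cy']]
E
python3 - <<'E'
import cv2
im=cv2.imread('pics/top0.png')
cv2.imwrite('pics/t0a.png',cv2.resize(im[140:270,90:270],None,fx=4.4,fy=4.4,interpolation=2))
cv2.imwrite('pics/t0b.png',cv2.resize(im[140:270,260:440],None,fx=4.4,fy=4.4,interpolation=2))
im=cv2.imread('pics/side0.png')
cv2.imwrite('pics/s0a.png',cv2.resize(im[140:340,170:430],None,fx=3,fy=3,interpolation=2))
E
```

```text
(no output)
```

View pics/t0a.png

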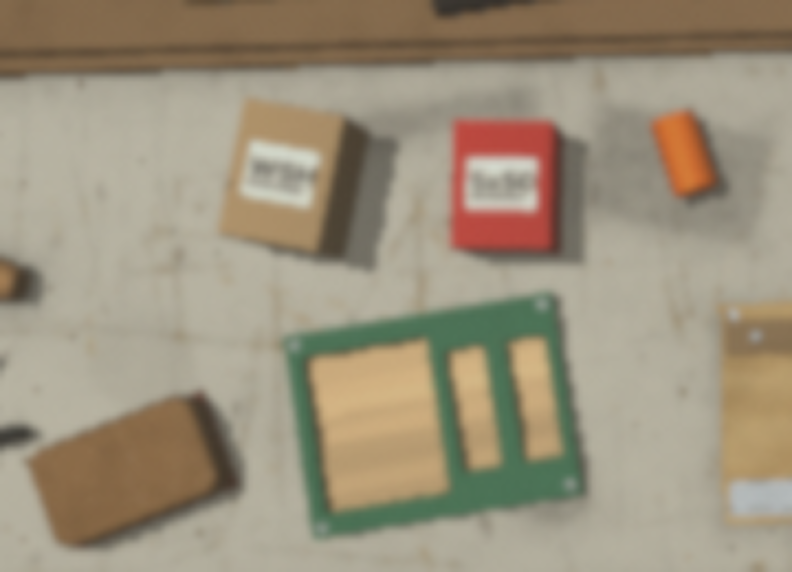

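View pics/t0b.png

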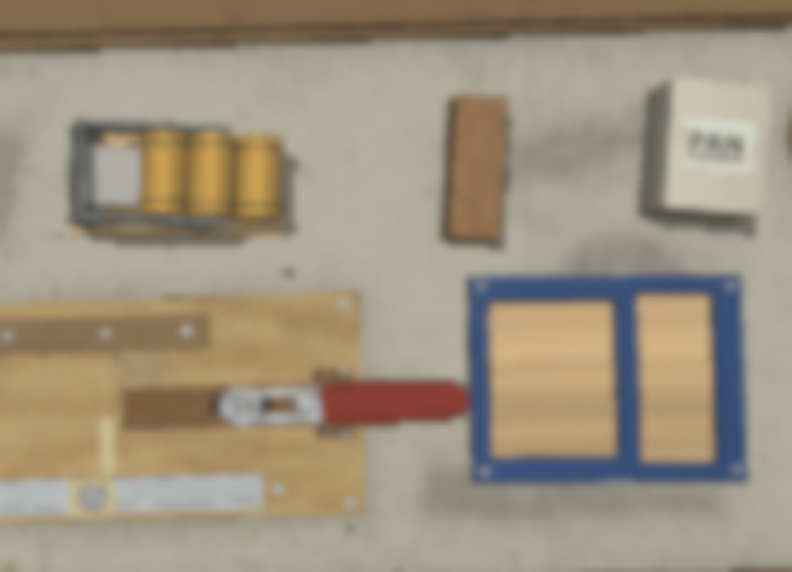

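View pics/s0a.png

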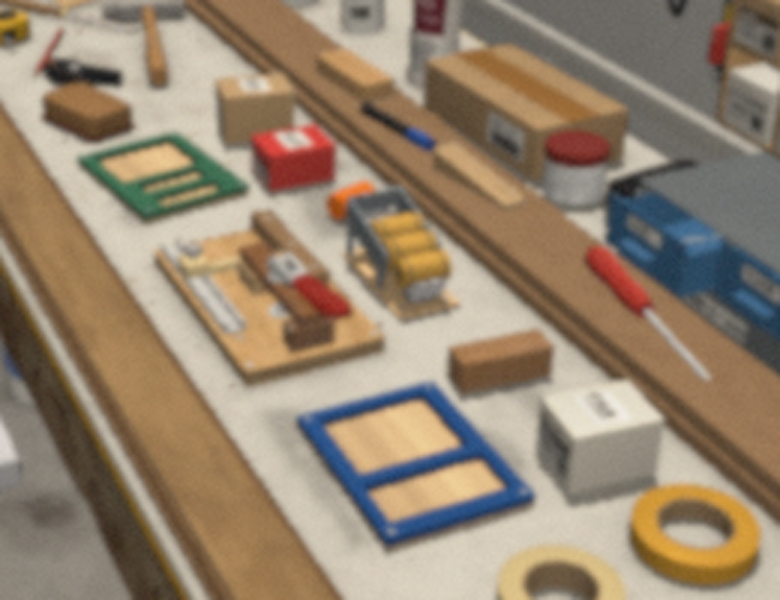

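The crop confirms oak = (368,178) and red = (205,182). The "WSH" carton (155,180) is tan and stays. White "PAN" is at (421,174). A red clamp handle points at the blue board. Next I'll measure from the top view.

```bash
cat > meas.py <<'E'
from h import *
im=cv2.imread('pics/top0.png'); c=viewer.get_calibration('top')
S=4; big=cv2.resize(im,None,fx=S,fy=S,interpolation=cv2.INTER_CUBIC)
hsv=cv2.cvtColor(big,cv2.COLOR_BGR2HSV)
def cont(lo,hi,box):
    m=cv2.inRange(hsv,np.array(lo),np.array(hi)); k=np.zeros_like(m); x0,y0,x1,y1=[S*b for b in box]; k[y0:y1,x0:x1]=m[y0:y1,x0:x1]
    k=cv2.morphologyEx(k,cv2.MORPH_OPEN,np.ones((5,5),np.uint8))
    cs,_=cv2.findContours(k,cv2.RETR_EXTERNAL,cv2.CHAIN_APPROX_NONE); return sorted(cs,key=cv2.contourArea)[::-1]
def px(cn): return (cn.reshape(-1,2)+.5)/S-.5
def rect(p,z):
    P=onplane(c,p,z)[:,:2].astype(np.float32)*1000
    # use hull min rect in world
    (x,y),(w,h),a=cv2.minAreaRect(P); return np.round([x,y,w,h,a],1)
def show(n,cs,z,k=1):
    for q in cs[:k]: print(n,rect(px(q),z), 'px',np.round(px(q).mean(0),1))
if __name__=='__main__':
    show('green',cont([60,80,40],[95,255,200],(150,200,230,265)),.012)
    show('blue',cont([105,120,50],[125,255,255],(360,195,440,255)),.012)
    show('gpk',cont([8,60,140],[25,200,255],(158,210,218,258)),.012,3)
    show('bpk',cont([8,60,140],[25,200,255],(368,205,428,248)),.012,2)
    for (x,y) in [(205,176),(421,168),(155,172),(368,178),(322,180),(246,174),(203,200),(412,178),(418,190),(373,160),(440,190)]: print((x,y),hsv[y*S,x*S])
E
python3 meas.py
```

```text
green [385.  256.2  88.  149.1  45.2] px [196.9 246.4]
blue [ 434.7 -309.8  153.3  122.5   89.2] px [404.1 226.2]
gpk [424.7 310.8  97.6  75.9   8.2] px [175.7 236.1]
gpk [438.6 211.4  76.1  23.    8.9] px [211.4 230. ]
gpk [433.2 250.2  75.8  22.7   8. ] px [197.6 232.2]
bpk [ 436.5 -270.4   77.3   95.5   88.6] px [385.1 225.6]
bpk [ 434.8 -348.2   45.3  103.8   89. ] px [413.2 225.4]
(205, 176) [  8  51 200]
(421, 168) [ 38  18 214]
(155, 172) [ 18  83 175]
(368, 178) [ 15 116 145]
(322, 180) [ 19 142 153]
(246, 174) [ 12 190 205]
(203, 200) [ 24  33 145]
(412, 178) [ 23  32 176]
(418, 190) [23 33 92]
(373, 160) [ 23  31 172]
(440, 190) [ 24  29 170]
```

```bash
cat > m2.py <<'E'
from meas import *
show('red',cont([0,130,120],[8,255,255],(185,160,225,202)),.045)
show('red2',cont([170,120,120],[180,255,255],(185,160,225,202)),.045)
show('oak',cont([0,85,80],[17,255,255],(355,155,380,200)),.032)
show('wht',cont([0,0,190],[60,40,255],(400,150,440,195)),.055)
show('tan',cont([10,60,150],[25,140,255],(135,155,175,205)),.061)
show('brass',cont([16,120,100],[26,255,255],(285,160,330,200)),.055,3)
hs=hsv[::1,::1]
def patch(n,x0,y0,x1,y1):cv2.imwrite(f'pics/{n}.png',cv2.resize(im[y0:y1,x0:x1],None,fx=10,fy=10,interpolation=cv2.INTER_CUBIC))
patch('p_chute',268,160,335,204); patch('p_wht',400,145,480,200); patch('p_red',180,155,230,205)
for n,lo,hi,box in [('red',[0,100,60],[10,255,255],(185,160,225,202))]:
    q=cont(lo,hi,box)[0]; b=cv2.boundingRect(q); print(n,np.array(b)/S, np.round(cv2.approxPolyDP(q,12,True).reshape(-1,2)/S,1).tolist())
E
python3 m2.py
```

```text
red [569.3 223.   60.8  78.3  87.6] px [204.  181.7]
oak [ 568.  -223.6   33.9   88.9   84.7] px [367.7 178. ]
wht [ 575.9 -366.6   55.9   76.5   83.4] px [422.5 172.3]
tan [578.4 356.5  60.6  85.8  78. ] px [153.  178.8]
brass [565.9 -56.5  82.6  50.6  85.8] px [307.2 179.4]
red [192.5  167.25  24.75  30.  ] [[193.5, 167.5], [192.5, 195.2], [215.8, 196.8], [215.8, 168.8]]
```

```bash
python3 - <<'E'
from h import *
a=[cv2.imread(f'pics/{n}.png') for n in ('p_chute','p_wht','p_red')]
cv2.imwrite('pics/m1.png',np.hstack([a[2][:,:], cv2.copyMakeBorder(a[0],0,60,0,0,0)[:500,:290]])) 
E
```

```text
(no output)
```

View pics/p_wht.png

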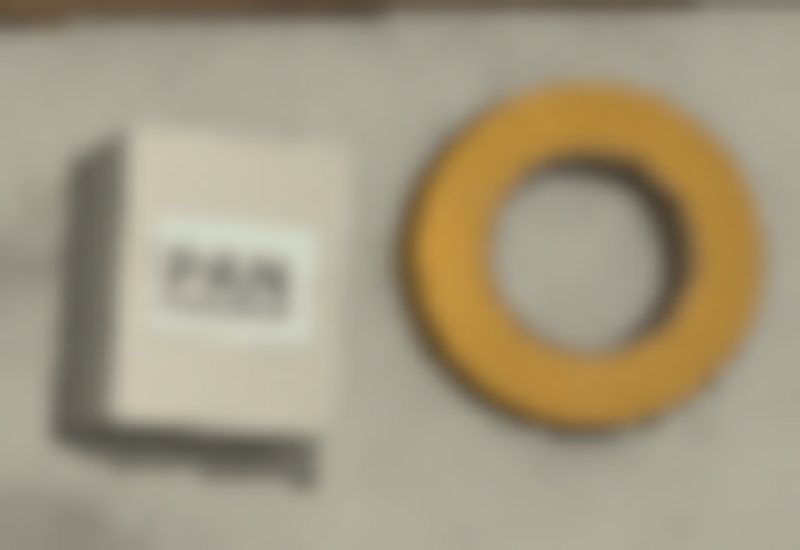

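View pics/p_red.png

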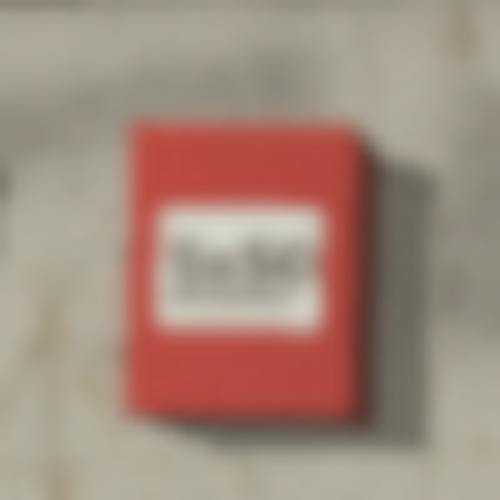

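View pics/p_chute.png

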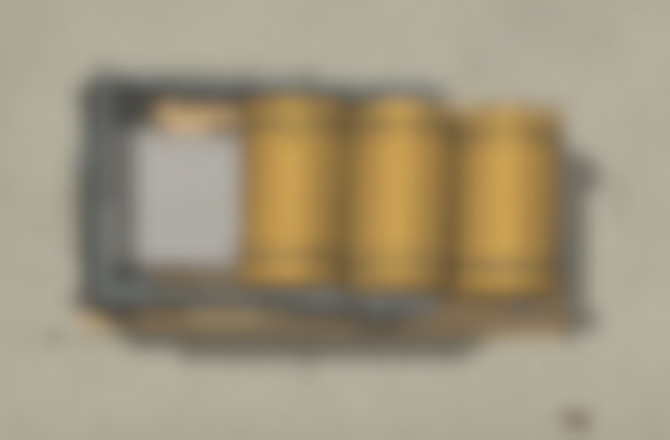

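```bash
cat > m3.py <<'E'
from meas import *
cs=viewer.get_calibration('side')
def tri(pt,ps):
    a,b=c['eye'],cs['eye']; u=rays(c,pt)[0]; v=rays(cs,ps)[0]
    A=np.c_[u,-v]; t=np.linalg.lstsq(A,b-a,rcond=None)[0]; p,q=a+u*t[0],b+v*t[1]
    return np.round(1000*(p+q)/2), round(1000*np.linalg.norm(p-q),1)
print('white',np.round(1000*onplane(c,[(413,158),(435,159),(432.5,189),(410.5,187)],.055)[:,:2]))
print('handle', tri((365,231),(170+347/3,140+308/3)))
print('spacer low centre top ring', np.round(1000*onplane(c,[(319.2,172.4),(319,186.8),(319,179.6)],.055)))
print('tape',np.round(1000*onplane(c,[(441,170.5),(476,170.5),(459,153),(459,188)],.025)))
print('rail z0',np.round(1000*onplane(c,[(205,150),(420,147)],0)), np.round(1000*onplane(c,[(205,150),(420,147)],.02)))
im=cv2.imread('pics/side0.png')
cv2.imwrite('pics/s0b.png',cv2.resize(im[190:350,260:430],None,fx=3.75*1.1,fy=3.75*1.0,interpolation=2) if 0 else cv2.resize(im[190:345,250:430],None,fx=4.4,fy=4.4,interpolation=2)[:600])
E
python3 m3.py
```

```text
white [[ 615. -342.]
 [ 611. -401.]
 [ 530. -390.]
 [ 537. -332.]]
handle (array([ 427., -199.,   93.]), np.float64(8.2))
spacer low centre top ring [[584. -89.  55.]
 [545. -87.  55.]
 [564. -88.  55.]]
tape [[ 583. -428.   25.]
 [ 581. -524.   25.]
 [ 631. -480.   25.]
 [ 533. -475.   25.]]
rail z0 [[ 666.  227.    0.]
 [ 656. -382.    0.]] [[ 661.  223.   20.]
 [ 652. -375.   20.]]
```

View pics/s0b.png

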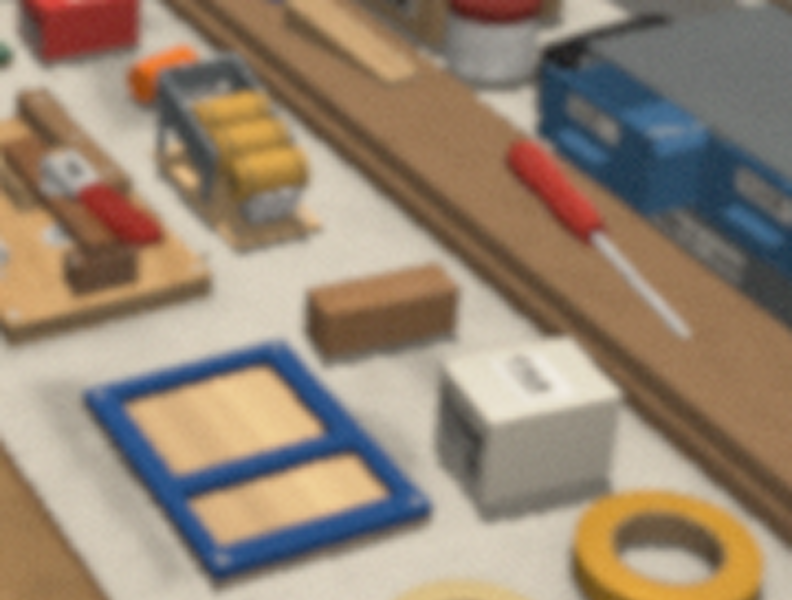

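```bash
cat >> h.py <<'E'
def quat(phi):
    x=np.array([np.cos(phi),np.sin(phi),0]); z=np.array([0,0,-1.]); y=np.cross(z,x)
    return R.from_matrix(np.c_[x,y,z]).as_quat()
D=np.radians
def yv(a): return np.array([-np.sin(a),np.cos(a),0])
def xv(a): return np.array([np.cos(a),np.sin(a),0])
GY=D(7.96); BY=D(-1.25)
G=lambda x,y,z: np.array([.4247,.3108,0])+xv(GY)*x+yv(GY)*(y-.036)+[0,0,z]
B=lambda x,y,z: np.array([.4365,-.2704,0])+xv(BY)*x+yv(BY)*(y-.034)+[0,0,z]
E
python3 - <<'E'
from h import *
c=viewer.get_calibration('wrist'); t=manip.current_tool_pos(); Rt=R.from_quat(manip.current_tcp_rot())
print('cam in tool',Rt.inv().apply(c['eye']-t), 'cam z axis in tool',(Rt.inv()*R.from_quat(c['attitude'])).as_matrix().round(2).tolist())
ct=viewer.get_calibration('top')
a=onplane(ct,[(319,180)],.040)[0];b=onplane(ct,[(297.4,179.2)],.0527)[0];print(a,b,np.linalg.norm((a-b)[:2]),np.degrees(np.arctan2(*(b-a)[1::-1])))
for n,p,ph in [('white',[.575,-.366,.2],83),('wplace',G(0,.036,.2),98),('sp',[.565,-.088,.2],-4),('g1',G(0,-.026,.2),8),('oak',[.568,-.223,.2],85),('bo',B(0,-.044,.2),89),('red',[.569,.223,.2],-2),('bred',B(0,.034,.2),-1)]:
    for k in (0,180,-180):
        q=manip.solve_ik(np.array(p),quat(D(ph+k))); print(n,ph+k,None if q is None else np.round(q,2))
E
```

```text
cam in tool [ 4.02913091e-05 -7.33365055e-02 -1.58336256e-01] cam z axis in tool [[1.0, 0.0, -0.0], [-0.0, 0.96, 0.27], [0.0, -0.27, 0.96]]
[ 0.565299   -0.08907501  0.04      ] [ 0.56760341 -0.02983764  0.0527    ] 0.05928218104824372 87.77224593075847
white 83 [ 0.2   0.58  0.48  1.51 -0.29  1.11  2.19]
white 263 [ 0.04  0.65  0.74  1.52 -0.46  1.15 -0.82]
white -97 [ 0.04  0.65  0.74  1.52 -0.46  1.15 -0.82]
wplace 98 [-0.31  0.31 -0.45  1.89  0.16  0.98  0.89]
wplace 278 [-0.81  0.28  0.15  1.9  -0.05  0.96 -2.07]
wplace -82 [-0.81  0.28  0.15  1.9  -0.05  0.96 -2.07]
sp -4 [-0.04  0.36  0.18  1.8  -0.08  0.99  0.1 ]
sp 176 [-0.79  0.78  1.36  1.82 -0.81  1.25 -2.4 ]
sp -184 [-0.79  0.78  1.36  1.82 -0.81  1.25 -2.4 ]
g1 8 [-0.46  0.24 -0.14  1.96  0.04  0.95 -0.47]
g1 188 [ 0.04  0.31 -0.72  1.94  0.24  0.98  2.49]
g1 -172 [ 0.04  0.31 -0.72  1.94  0.24  0.98  2.49]
oak 85 [ 0.15  0.43  0.23  1.7  -0.11  1.03  1.91]
oak 265 [-0.07  0.46  0.53  1.71 -0.27  1.04 -1.11]
oak -95 [-0.07  0.46  0.53  1.71 -0.27  1.04 -1.11]
bo 89 [ 0.04  0.41  0.75  1.85 -0.33  1.01  2.47]
bo 269 [-0.06  0.45  0.89  1.85 -0.41  1.03 -0.59]
bo -91 [-0.06  0.45  0.89  1.85 -0.41  1.03 -0.59]
red -2 [-0.34  0.43 -0.1   1.69  0.05  1.03 -0.49]
red 178 [ 0.06  0.5  -0.64  1.67  0.33  1.08  2.42]
red -182 [ 0.06  0.5  -0.64  1.67  0.33  1.08  2.42]
bred -1 [-0.03  0.3   0.63  1.95 -0.21  0.96  0.69]
bred 179 [-0.49  0.64  1.36  1.96 -0.7   1.14 -2.  ]
bred -181 [-0.49  0.64  1.36  1.96 -0.7   1.14 -2.  ]
```

```bash
python3 - <<'E'
from h import *
manip.move_pose(np.array([.575,-.364,.20]),quat(D(-96.8)))
print(manip.current_clock(),manip.current_tool_pos())
im,c=shot('wrist','w1')
P=np.array([[.575,-.366,.055]])
for dx,dy in [(.04,.03),(.04,-.03),(-.04,-.03),(-.04,.03)]:
    p=P[0]+xv(D(-6.8))*dx+yv(D(-6.8))*dy; u=project(c,p,True)[0]; print(u.round(1)); cv2.circle(im,tuple(u.astype(int)),2,(0,0,255),-1)
cv2.imwrite('pics/w1o.png',im)
E
```

```text
3.775 [ 0.57561579 -0.36297414  0.19981299]
[247.  151.7]
[311.  151.9]
[308.7 232.3]
[248.5 232.2]
```

View pics/w1o.png

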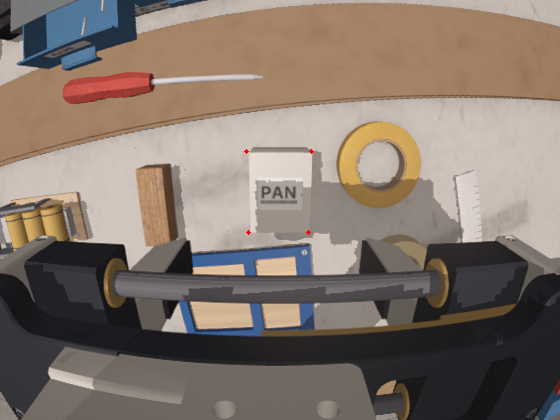

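The wrist view agrees: the carton's top corners at (250,150)–(310,233) match the projected estimate, and the tape at x≥338 px clears. Picking it up now.

```bash
python3 - <<'E'
from h import *
wy=D(-6.8); p=np.array([.5755,-.3655,0])+xv(wy)*-.012+yv(wy)*.003
q=quat(wy-np.pi/2)
manip.servo_line(p+[0,0,.10],q,vel=.25); manip.servo_line(p+[0,0,.034],vel=.12)
print(manip.current_force(),manip.current_tool_pos())
effector.close(f_grip=25); print('gap',manip.current_finger_gap())
manip.servo_line(p+[0,0,.20],vel=.25)
print('gap',manip.current_finger_gap(),manip.current_force())
t=G(-.012,.036,0); manip.move_pose(t+[0,0,.20],quat(GY-np.pi/2))
print(manip.current_clock(),manip.current_tool_pos(),t,manip.current_finger_gap())
im,c=shot('wrist','w2')
E
```

```text
[-0.02691046 -0.70201709  0.55727367] [ 0.56425568 -0.36167603  0.03453539]
gap 0.059793794455285904
gap 0.059571949690826236 [ 0.31759553  1.32941162 -3.26889976]
8.9417 [0.41371583 0.30821885 0.20008682] [0.41281562 0.30913822 0.        ] 0.05981540476247273
```

View pics/w2.png

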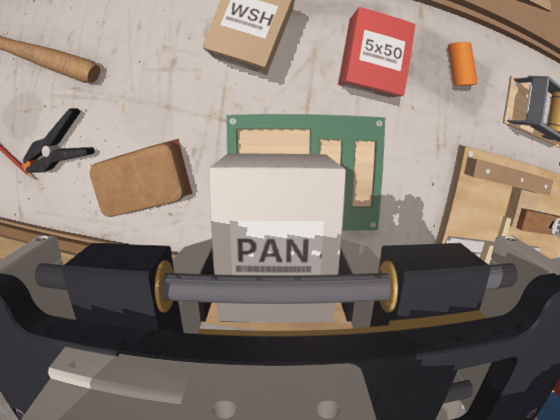

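The carton is held square, gap 59.8 mm. A quick check of my board pose against this view, at corners (232,121) and (380,124).

```bash
python3 - <<'E'
from h import *
c=viewer.get_calibration('wrist'); im=cv2.imread('pics/w2.png')
for a in [(.065,.086),(.065,-.086),(-.065,-.086),(.049,.075),(.049,-.003),(.038,-.014),(.038,-.038),(.038,-.053),(.038,-.077),(-.038,-.053),(-.038,-.077)]:
    u=project(c,G(*a,.012),True)[0]; cv2.circle(im,tuple(np.round(u).astype(int)),1,(0,0,255),-1)
cv2.imwrite('pics/w2o.png',cv2.resize(im[100:260,200:400],None,fx=3.7,fy=3.7,interpolation=0))
E
```

```text
(no output)
```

View pics/w2o.png

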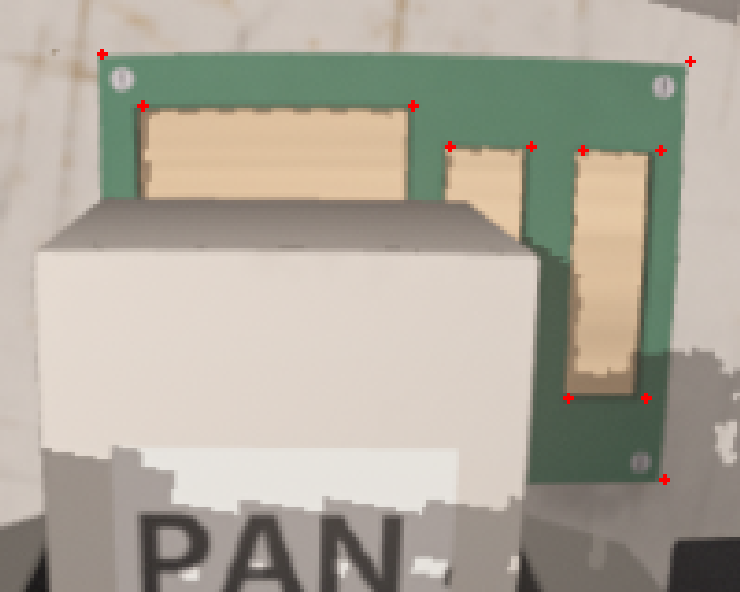

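Within about 1 px. I'll shift the board estimate 1 mm along its +y and place.

```bash
sed -i 's/^G=lambda x,y,z: np.array(\[.4247,.3108,0\])/G=lambda x,y,z: np.array([.4243,.3118,0])/' h.py
python3 - <<'E'
from h import *
q=quat(GY-np.pi/2); t=G(-.012,.036,0)
manip.servo_line(t+[0,0,.07],q,vel=.2); manip.servo_line(t+[0,0,.0395],vel=.05)
print(manip.current_force(),manip.current_tool_pos()-t)
effector.open_jaws(); print(manip.current_finger_gap())
manip.servo_line(t+[0,0,.16],vel=.25)
s=np.array([.5653,-.0885,0])
manip.move_pose(s+[0,0,.17],quat(D(-2.2)))
print(manip.current_clock(),manip.current_tool_pos())
im,c=shot('wrist','w3')
for z,a in [(.04,0)]:
  for k in [-.025,.025]:
    for d in (-.015,.015):
      u=project(c,s+[0,0,z]+xv(D(-2.2))*k+yv(D(-2.2))*d,True)[0]; cv2.circle(im,tuple(np.round(u).astype(int)),1,(0,0,255),-1)
cv2.imwrite('pics/w3o.png',im)
shot('top','t3')
E
```

```text
[-0.171681    0.01887439 -2.35444263] [ 0.00011513 -0.0001392   0.0393175 ]
0.09198890861718713
13.775 [ 0.5651197  -0.0874636   0.16942351]
```

View pics/w3o.png

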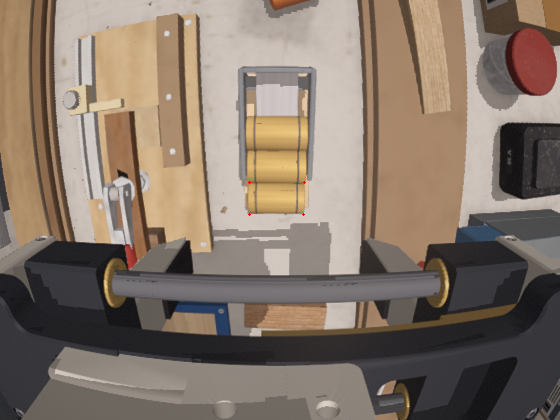

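```bash
python3 - <<'E'
import cv2
im=cv2.imread('pics/t3.png')
cv2.imwrite('pics/t3a.png',cv2.resize(im[150:270,140:320],None,fx=4.4,fy=4.4,interpolation=2))
E
```

```text
(no output)
```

View pics/t3a.png

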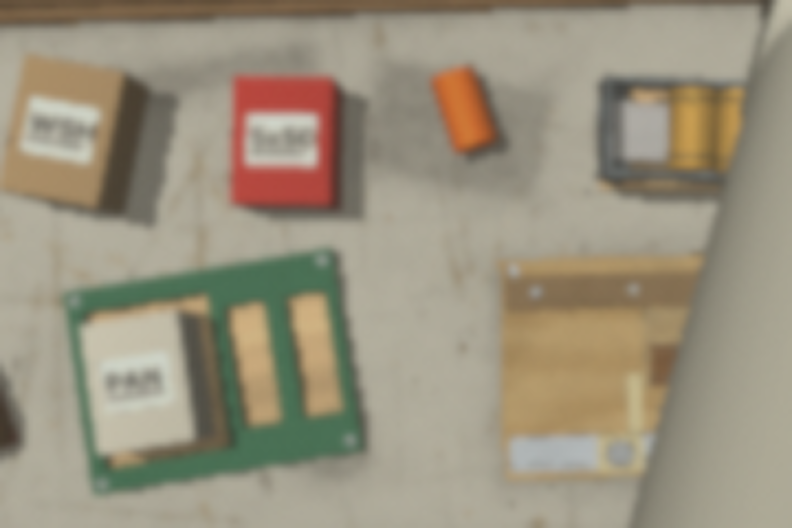

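White is seated in its pocket. The lowest spacer, at (276,198), matches the projected corners. Now the two spacers.

```bash
cat > sp.py <<'E'
from h import *
import sys
gy=float(sys.argv[1]); s=np.array([.5653,-.0885,0])
q=quat(D(-2.2))
manip.move_pose(s+[0,0,.15],q)
manip.servo_line(s+[0,0,.08],q,vel=.2); manip.servo_line(s+[0,0,.035],vel=.1)
print(manip.current_force(),manip.current_tool_pos()-s)
effector.close(f_grip=25); print('gap',manip.current_finger_gap())
manip.servo_line(s+[0,0,.10],vel=.12); manip.servo_line(s+[0,0,.17],vel=.3)
print('gap',manip.current_finger_gap(),manip.current_clock())
t=G(0,gy,0); q=quat(GY)
manip.move_pose(t+[0,0,.15],q)
shot('wrist','ws%d'%(-gy*1000)); shot('top','ts%d'%(-gy*1000))
manip.servo_line(t+[0,0,.05],q,vel=.2); manip.servo_line(t+[0,0,.0168],vel=.05)
print(manip.current_force(),manip.current_tool_pos()-t, manip.current_finger_gap())
effector.open_jaws()
manip.servo_line(t+[0,0,.15],vel=.2)
print(manip.current_clock())
shot('wrist','wr%d'%(-gy*1000))
E
python3 sp.py -.026
```

```text
[-1.00685964  0.86393541  0.39679914] [ 0.00024834 -0.00021921  0.03523245]
gap 0.05015661117346948
gap 0.04982403958616541 17.0333
[ 0.2741877  -0.31273322 -1.29542058] [ 1.46007339e-05 -1.73835775e-04  1.66809886e-02] 0.04995119617771605
21.625
```

```bash
python3 - <<'E'
import cv2,numpy as np
a=cv2.imread('pics/ws26.png');b=cv2.imread('pics/wr26.png');t=cv2.imread('pics/ts26.png')
r=lambda i:cv2.resize(i,(400,300))
cv2.imwrite('pics/ms26.png',np.vstack([np.hstack([r(a),r(b)]),np.hstack([r(t),r(t[120:270,140:340])])]))
E
```

```text
(no output)
```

View pics/ms26.png

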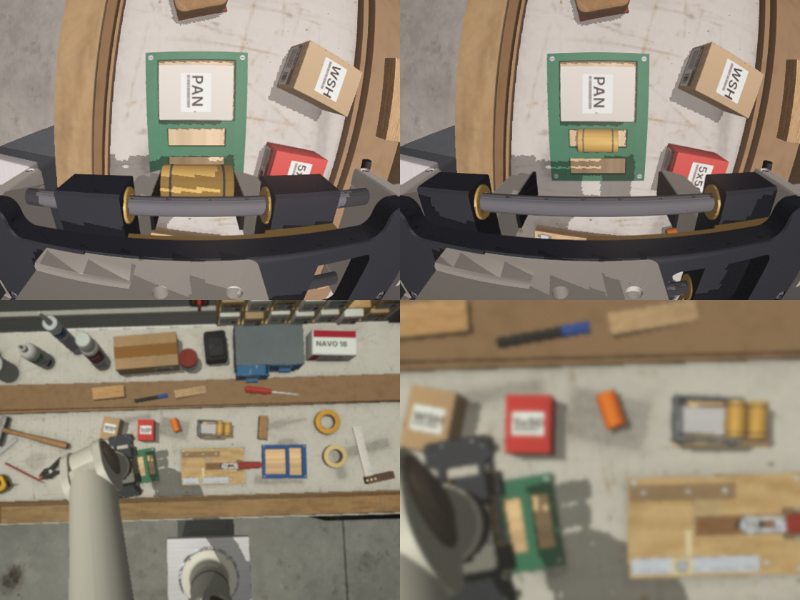

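Spacer 1 sits along the inner groove (upper right panel, 598,140). The remaining two have rolled down to the stop. Drawing the second.

```bash
python3 sp.py -.065
python3 - <<'E'
from h import *
# hover oak
o=np.array([.568,-.2235,0])
manip.move_pose(o+[0,0,.18],quat(D(-5.3-90)))
im,c=shot('wrist','w5')
for z in (.032,):
  for a,b in [(.045,.016),(.045,-.016),(-.045,.016),(-.045,-.016)]:
    u=project(c,o+[0,0,z]+xv(D(-5.3))*a+yv(D(-5.3))*b,True)[0]; cv2.circle(im,tuple(np.round(u).astype(int)),1,(0,0,255),-1)
  for a,b in [(.065,.086),(.065,-.086),(-.065,.086),(.049,.074),(.049,-.006),(.053,-.02),(.053,-.068)]:
    u=project(c,B(a,b,.012),True)[0]; cv2.circle(im,tuple(np.round(u).astype(int)),1,(0,0,255),-1)
cv2.imwrite('pics/w5o.png',im)
t,_=shot('top','t5'); w=cv2.imread('pics/wr65.png')
r=lambda i:cv2.resize(i,(400,300))
cv2.imwrite('pics/m5.png',np.hstack([r(w),r(t[140:275,140:320])]))
print(manip.current_clock())
E
```

```text
[ 0.18973154 -0.13324149 -0.87250008] [ 0.00018178 -0.00025233  0.03517145]
gap 0.05003828015004843
gap 0.04983081893579865 25.95
[ 0.58168379 -1.01303493 -0.22536338] [-5.27316086e-06 -1.91287746e-04  1.66803973e-02] 0.04993784412903553
30.4167
32.2333
```

View pics/m5.png

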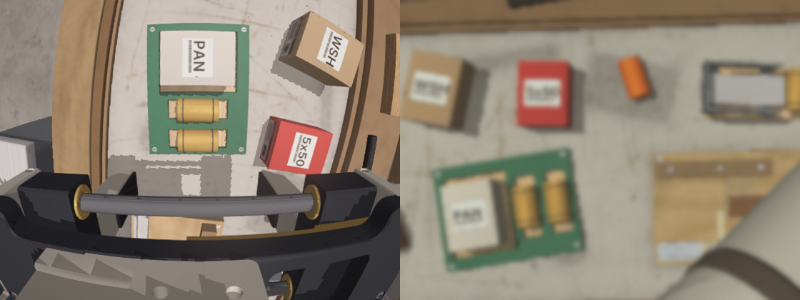

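View pics/w5o.png

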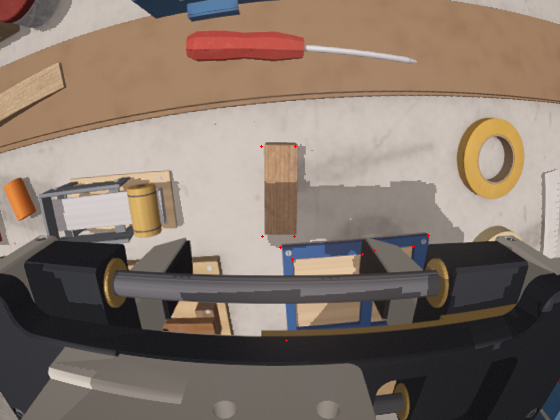

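Green kit complete: both spacers lie in their grooves and spacer 3 stays in the chute at (145,208). The oak sits about 2 px to the right of my estimate (265–297, 144–236), so I'm correcting by -1.8 mm in y and picking it.

```bash
python3 - <<'E'
from h import *
oy=D(-5.3); o=np.array([.569,-.2253,0]); q=quat(oy-np.pi/2)
manip.servo_line(o+[0,0,.06],q,vel=.25); manip.servo_line(o+[0,0,.012],vel=.1)
print(manip.current_force(),manip.current_tool_pos()-o)
effector.close(f_grip=20); print('gap',manip.current_finger_gap())
manip.servo_line(o+[0,0,.17],vel=.25)
t=B(0,-.044,0); q=quat(BY-np.pi/2)
manip.move_pose(t+[0,0,.14],q); print(manip.current_finger_gap(),manip.current_clock())
shot('wrist','w6')
manip.servo_line(t+[0,0,.05],q,vel=.2); manip.servo_line(t+[0,0,.0172],vel=.05)
print(manip.current_force(),manip.current_tool_pos()-t)
effector.open_jaws(); manip.servo_line(t+[0,0,.17],vel=.2); print(manip.current_clock())
shot('wrist','w7')
r=np.array([.5693,.223,0]); manip.move_pose(r+[0,0,.20],quat(D(-2.4)))
im,c=shot('wrist','w8')
for a,b in [(.04,.031),(.04,-.031),(-.04,.031),(-.04,-.031)]:
    u=project(c,r+[0,0,.045]+xv(D(-2.4))*a+yv(D(-2.4))*b,True)[0]; cv2.circle(im,tuple(np.round(u).astype(int)),1,(255,0,0),-1); print(u.round(1))
cv2.imwrite('pics/w8o.png',im)
w=cv2.imread('pics/w6.png');w7=cv2.imread('pics/w7.png'); rr=lambda i:cv2.resize(i,(400,300))
cv2.imwrite('pics/m7.png',np.hstack([rr(w),rr(w7)])); print(manip.current_clock())
E
```

```text
[ 0.99631511 -0.73240173 -0.05241721] [-0.00030864 -0.00029592  0.01165423]
gap 0.03193776376588446
0.031597351786870606 36.0083
[-0.28969417 -0.05629491 -0.16984993] [-5.40310017e-05 -2.46812240e-04  1.72226527e-02]
39.45
[316.3 157.5]
[314.7 218.2]
[234.1 157.7]
[236.1 218.4]
41.6583
```

View pics/m7.png

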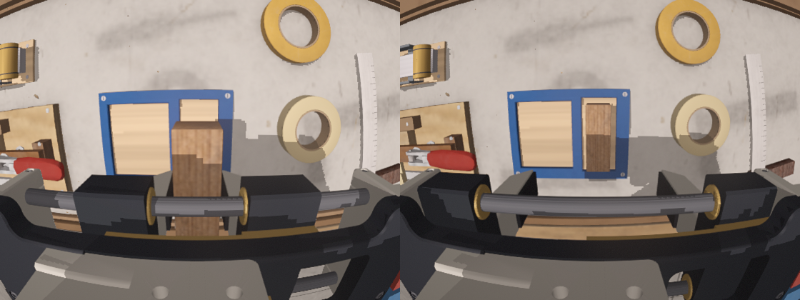

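View pics/w8o.png

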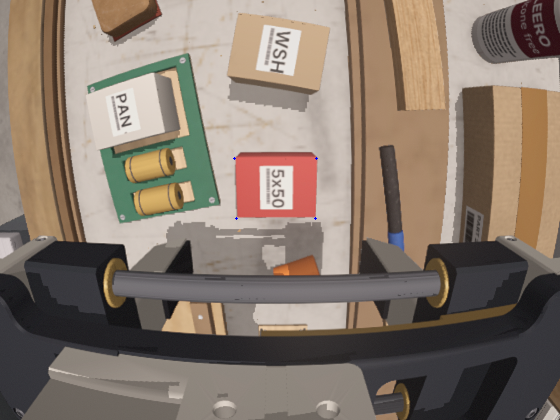

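The oak is in its pocket; I'll verify from the top later. Red corners (237,153)–(317,217) are offset about (+1.4,+1.5) mm from my estimate. I'm gripping red across its 80 mm, because the clamp handle (z≈93 mm) and the block leave no room across the 62 mm.

```bash
python3 - <<'E'
from h import *
ry=D(-2.4); r=np.array([.5707,.2245,0]); q=quat(ry)
t=B(0,.034,0); qt=quat(BY+np.pi)
print(manip.solve_ik(t+[0,0,.022],qt))
manip.servo_line(r+[0,0,.075],q,vel=.25); manip.servo_line(r+[0,0,.05],vel=.05)
print(manip.current_force())
manip.servo_line(r+[0,0,.018],vel=.06)
print(manip.current_force(),manip.current_tool_pos()-r)
effector.close(f_grip=25); print('gap',manip.current_finger_gap())
manip.servo_line(r+[0,0,.22],vel=.25)
manip.move_pose(t+[0,0,.22],qt); print(manip.current_finger_gap(),manip.current_clock(),manip.current_q().round(2))
im,c=shot('wrist','w9'); t9,_=shot('top','t9')
cv2.imwrite('pics/t9a.png',cv2.resize(t9[140:270,290:450],None,fx=4,fy=4,interpolation=2))
E
```

```text
[-0.31891608  0.91091056  1.11802838  2.0592871  -1.08059511  0.93616023
 -1.74439677]
[-0.02279884  0.86932723 -0.21705712]
[0.68648749 0.03564702 0.38636199] [ 4.48088682e-05 -1.78292468e-04  1.78296280e-02]
gap 0.07966924758944155
0.07989657449973207 46.8167 [-0.5   0.56  1.34  1.94 -0.61  1.14 -2.08]
```

View pics/w9.png

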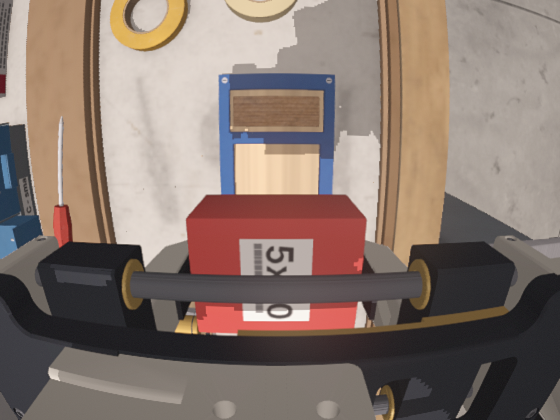

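View pics/t9a.png

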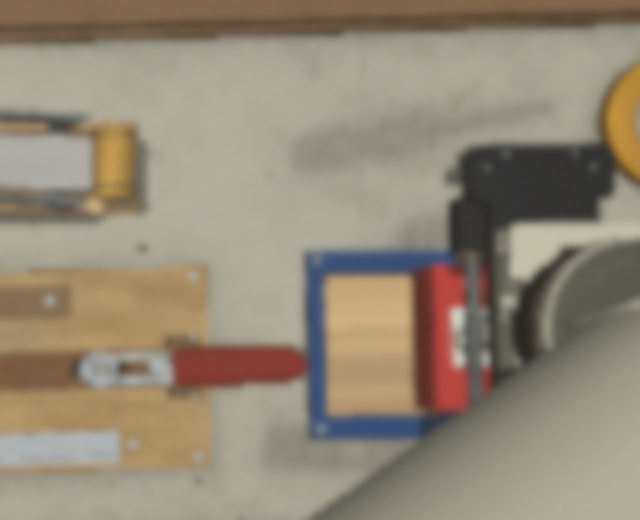

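Oak is centred in its pocket in the wrist view (230–323, 91–133). The red carton is held square and clear of the handle. Lowering it.

```bash
python3 - <<'E'
from h import *
t=B(0,.034,0); qt=quat(BY+np.pi)
manip.servo_line(t+[0,0,.08],qt,vel=.2); print(manip.current_force())
manip.servo_line(t+[0,0,.0232],vel=.05)
print(manip.current_force(),manip.current_tool_pos()-t)
effector.open_jaws(); manip.servo_line(t+[0,0,.20],vel=.2)
shot('wrist','w10')
manip.move_pose(np.array([.45,.05,.35]),quat(0)); manip.movej([-1.6,.3,-.2,1.6,.2,1.1,-.2]); 
print(manip.current_tool_pos(),manip.current_clock())
im,c=shot('top','t10'); s,_=shot('side','s10')
cv2.imwrite('pics/t10a.png',cv2.resize(im[145:265,130:445],None,fx=2.5,fy=2.5,interpolation=2))
cv2.imwrite('pics/s10a.png',cv2.resize(s[140:345,170:430],None,fx=2.9,fy=2.9,interpolation=2))
E
```

```text
[-0.3544863  -0.16779276 -1.99343431]
[-0.0616628  -0.24046999 -1.95077737] [ 0.00020882 -0.00018174  0.02347585]
[-0.05227263  0.64968752  0.32294538] 54.9333
```

View pics/t10a.png

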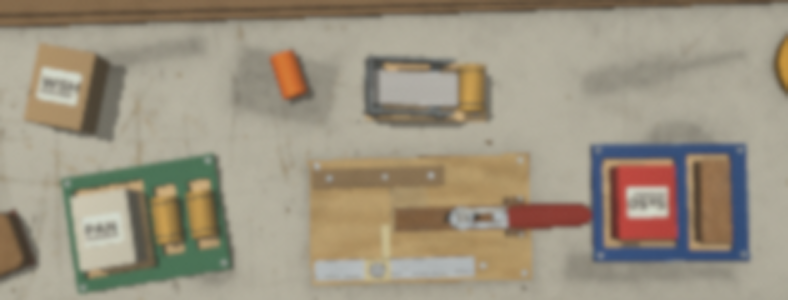

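View pics/s10a.png

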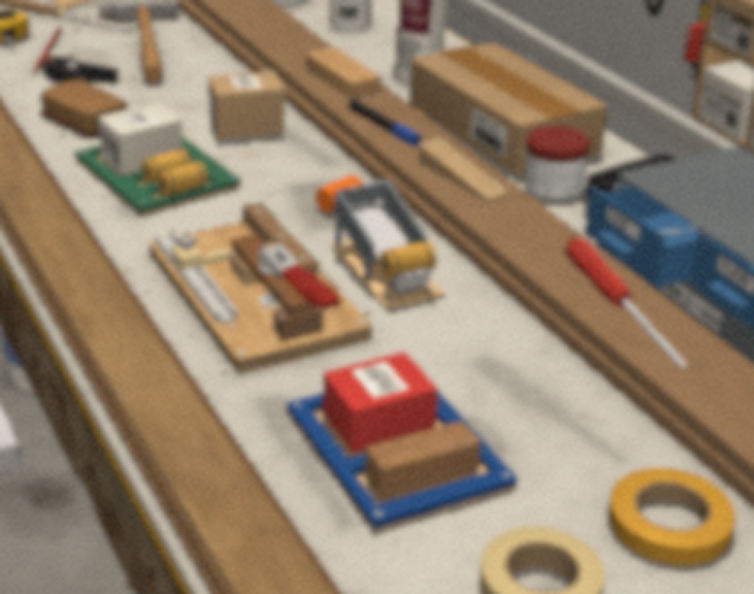

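View pics/w10.png

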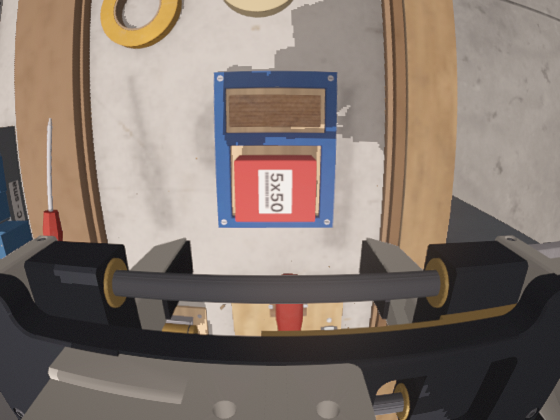

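All four views agree: red and oak lie flat in the blue board's pockets, and white and two spacers are in the green board. Spacer 3 is in the chute, the tan carton is unmoved, and the arm is clear. Handing in.

```bash
python3 - <<'E'
from h import *
print(manip.current_force(),manip.current_clock()); print(manip.hand_in())
E
```

```text
[ 0.10436194  0.38490009 -0.82595147] 55.0333
the job is handed in; nothing more can be done
None
```

Both kits are made up and the job is handed in, at about 55 s of the 136 s allowed. The order was the white carton to green, the two lowest spacers one after the other to the green grooves, the oak block to blue, then the red carton to blue.

I gripped the red carton across its 80 mm side instead of the recommended 62 mm. The clamp handle, about 93 mm high, and the already placed block left no room for the fingers the other way.

- **Placement:** The last top, side and wrist pictures show every part flat in its pocket or groove. Spacer 3 is at the chute stop, the tan carton is where it stood, and the arm is clear of everything.
- **Forces and grips:** Every wrist force I read stayed below 4 N, and the finger gaps matched the part sizes to within 0.5 mm.
- **Disagreements:** Board, carton and block estimates from the top and wrist cameras differed by 1–2 mm; I corrected them before each grasp or placing. The clamp-handle height came from two rays that missed each other by 8 mm, so I kept about 25 mm clear of it.

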